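# Close a watch case in the lever press

### The arm

A 6-joint arm with a two-finger parallel gripper is mounted at the origin on the work surface. World frame = base frame: x ahead of the robot, y to its left, z up, the work surface at z = 0. Lengths are in mm, angles in degrees, forces in N, time in s.
With the tool pointing down it reaches from about 350 to 850 mm from the base axis. Payload 8.1 kg.
Tool frame: the origin (TCP) lies midway between the tips of the shut fingers; the grasp point (between the pads) lies 19 mm behind it; z points along the fingers, y is the line along which they close (so a half turn about z gives the same grasp; the last joint's range is limited). The gripper opens to 85 mm and grips with 20 to 120 N. Pads are 22 mm wide; open, the fingers measure 114 mm over their backs; the gripper's body (76 mm by 85 mm) begins 54 mm behind the grasp point. The pads swing forward as they close: fully open they stand 13 mm farther back than shut.
Start: joints at [66.555, 7.471, 85.268, -0, 87.261, -4.893], TCP at [190.881, 568.832, 231.292] pointing down, gripper open.
Joint ranges: [-169.43, 169.43], [-51.17, 129.36], [1.28, 143.12], [-76.62, 256.62], [0, 156.53], [-152.29, 152.29]. Speed limits (degrees/s): [136.94, 136.94, 159.86, 180, 180, 180].

### API

Orientations are given as [roll, pitch, yaw] about the fixed x, y, z axes, in that order (R = Rz(yaw) Ry(pitch) Rx(roll)).
In Python, from bench import sense, snapshot, camera_params, hand_in, masks_of, pinpoint gives the robot as it stands.
- The arm moves only by the tool step_arm, never from a script. Its argument "targets" is a list of rows, each an object with "angular": the turn, a rotation vector about the tool's x, y, z scaled (see below), a list of three; "dp": the shift along the tool's x, y, z scaled (see below), a list of three; "fingers": the closure, from 0 (fully open) to 1 (shut). A call has exactly 8 rows; each row is the pose to reach, as a shift and turn from the pose commanded when the call began, along the tool's axes at that moment, turning the shorter way round; what a row does not reach only later rows make up. The controller multiplies each number of a shift by 0.2 m and each number of a turn by 180 degrees. A row lasts 1/8 s, in which the tool goes at most 62.5 mm and 10.7 degrees, less where a joint would pass 70% of its speed; a pose out of reach is approached as far as the arm can. A call with a number of a shift or a turn outside -1 to 1 is refused whole. A call with a gripper value outside its range is refused whole. The fingers move at their own pace and stop on an object; "newtons" is the grip in N (left out, the last holds). Time passes only in rows, so rows that repeat a pose let the fingers close, or fill a call up. It gives the time, the measured TCP pose, the force, the opening and the grip force at its end, in the units of the state.
- sense(): the state, without advancing time (a new reading comes with each control period).
- snapshot(name): name is "scene" or "top" or "wrist"; returns the picture (384x512x3 uint8, blue, green, red); there is no depth.
- camera_params(name): a dict with "vfov" (degrees; the focal length in pixels is half the picture's height over the tangent of half this angle, whatever the lens; pixels are square), "cx", "cy" (the principal point, pixels), "R" (3x3) and "t" (3): a world point X has camera coordinates R X + t. Camera axes: x right, y down, z forward; pixel columns grow to the right and rows downward; lengths in mm; the calibration is good to about 2 mm. A picture is of the moment at which its call begins: read the wrist's pose just before it. camera_params takes no time and is no camera call; for the wrist camera it gives the pose at the moment of the call.
- hand_in(): hands the job in; it is judged then, once.
Trained networks look in the newest picture that a camera, given by its name, has taken for a name from the list of things; names that differ only in an ending like _2 or _b are one class to them, and where a whole thing is asked for, a point or a joint stands for the part that bears it (a point fixed in the world has none). Each returns a list of dicts, best first, with "conf" (0 to 1); they miss things now and then, are a little off and sometimes report something else, mostly with a low value. They report only what shows in the picture. A call takes as long as a camera call. They do not tell look-alikes from the thing itself.
- masks_of(camera, label): "pixels" (384x512 bool, what is visible of it) and "at" ([column, row] in pixels, amid what is visible of it).
- pinpoint(camera, label): "at" ([column, row] in pixels: a listed point, or the origin of a listed thing).
The state is a dict: "time": time; "joint_pos": joint angles; "qd": joint speeds; "joint_efforts": joint torques, N m; "tool_pos": TCP position; "tcp_rot": TCP orientation; "ft_force": force on the tool from outside, world axes, zero at the start; "wrist_torque": the same for the moment, N m; "finger_gap": finger opening in mm; "grip_force": force on a finger pad.
Only numpy, scipy, OpenCV 4.12 (cv2) and the standard library are available. Lean on these libraries where they do the work, as an engineer would, in place of code of your own. Each camera call takes 0.05 s, during which the arm holds its last target. There are 200 camera calls.

### The job

A watch case waits in the lever press under its snapped-down dust cap. Pull the cap off by its blue knob and stand it on the green mat, leaving the safety catch on while the cap is under the press arm; then flip the red catch forward, pull the black ball lever down until the case back is pressed fully home, and finish while still holding the lever down under pressure. Do not drop the cap, do not touch the watch with the gripper, and leave the loupe, the oil jar and the die tray where they are.

Things in the scene. Friction and masses are not known exactly. Their poses are not given: they have to be found in the camera images.
- press: Grey lever press bolted to the bench. Base plate 225 x 120 x 18 mm, reaching 125 mm before and 100 mm behind the origin (on its underside). Own x points from its front to its hinge column, y to its left, z up. Column cheeks 20 to 95 mm behind the origin, 34 mm to either side, to 115 mm high (left one 135). The arm stands upright at the start; the nest with the watch is open from above.
- nest (a point): Centre of the lower nest, at the top of the base plate (18 mm above the bench), 60 mm before the press's origin; axes as the press. The cap's centre stands here at the start.
- cap: Loose clear dust cap, a round hood 66 mm across, 55 high, blue rim and blue knob; origin at the centre of its underside, z up; about 60 g. It sits over the nest's collar; three spring balls hold its inner bead and let go at roughly 10 to 14 N of straight upward pull, within the first 5 mm; the bead is past them after 13 mm. After 45 mm of lift it is clear of everything.
- cap_knob (a point): Point to grip on the cap's knob, 77 mm above the cap's underside. The knob is an upright cylinder 22 mm across, 32 mm high (from 55 to 87 mm above the underside).
- mat: Green bench mat, fixed, 150 x 150 x 3 mm; origin at the centre of its underside. To one side of the press, left or right.
- tray: Wooden tray 150 x 130 x 22 mm with spare dies (to 24 mm high), fixed, on the other side; origin at the centre of its underside. Leave alone.
- catch (a joint): Safety catch, rad: 0 on (its nose stands before a tooth on the lever's shaft; the lever then gives only about 0.1), 0.85 fully flipped (end stop). The lever is free from about 0.4. Turns stiffly, about 2 N at the thumb lever, and stays where it is left.
- catch_tab (a point): Point on the red thumb lever, a tab 28 mm wide (press y), 10 thick (press x), upright when on, its top 15 mm above this point, 178 mm above the bench, 72 mm left of the press's mid-plane. It flips forward (press -x) about the catch pivot 37 mm below this point. Free air round it; the lever's upright arm and ball are 45 mm further back, 72 mm to the side.
- catch_pivot (a point): Fixed point on the catch's axis (which lies along the press's y axis), below the thumb lever; axes as the press.
- lever (a joint): Lever, rad: 0 arm upright (start), 1.57 arm level with the case back home, 1.62 end stop. Grows as the ball is pulled forward (press -x) and down. A spring lifts it: about 2 N at the ball at the start, 8 N when level; the last 0.025 rad, where the die pushes the back in, need 16 to 20 N at the ball. Let go, it springs back up.
- lever_pivot (a point): Fixed point on the lever's hinge axis (along the press's y axis), 85 mm above the bench, mid-plane of the press; axes as the press.
- ball (a point): Centre of the black ball grip, 36 mm across, at the end of the lever, 215 mm from the lever pivot; straight above the pivot at the start, at the pivot's height and 215 mm before it when the lever is level. A steel rod of 12 mm carries it from the pivot's side. Its axes turn with the lever.
- handle: The lever's arm: 22 x 18 mm aluminium bar up to 171 mm from the pivot, then rod and ball; on its front face, 125 mm from the pivot, the white nylon pressing die, 33 mm across, which meets the case back when the arm is level. Origin at the lever pivot, z towards the ball.
- back (a joint): How far the case back has been pressed in, m: 0 standing 3 mm proud (start), 0.003 fully home. Stays where it is pushed; takes about 16 N on the back itself.
- case_back: The watch's round case back, 35 mm across, in the nest; origin at the centre of its top face, 60 mm above the bench at the start, 57 mm when home. Only the die may touch it.
- loupe: Loose black eye loupe, 42 mm across, 45 mm high, standing; origin at the centre of its underside. Leave alone.
- oil_jar: Loose small amber jar, 40 mm across, 50 mm high; origin at the centre of its underside. Leave alone.
Mind the look-alikes: they are no part of the job. What is meant by the mat is not purple, and is the smaller of those in its own colour.

How it is judged (in metres and radians):
On the way, in this order (a step that is already met when the one before it is completed fails the run):
1. the dust cap stands upright on the mat, let go and at rest, with the safety catch still on (horizontal distance between cap and mat below 0.07 m and height (world z) of cap below 0.008 m and angle between cap's own z axis and vertical below 0.1 rad and contact force between the fingers and cap below 0.1 N and linear speed of cap below 0.03 m/s and value of joint catch below 0.25 rad), for 0.2 s.
2. the catch is flipped off while the lever is still up (value of joint catch above 0.5 rad and value of joint lever below 0.15 rad), for 0.1 s.
3. the lever is pulled down by the gripper and the case back pressed home (value of joint lever above 1.54 rad and value of joint back above 0.0024 m and contact force between the fingers and handle above 2 N), for 0.2 s.
At the end, for the whole second after the job is handed in: Gripper holding the lever down (over 1.54 rad, over 2 N on it), die pressing on the case back with over 2 N, back in by over 2.4 of 3 mm, catch off (over 0.5 rad), cap upright (within 0.1 rad) and still on the mat, its centre within 70 mm of the mat's (all of step 3 and contact force between handle and case_back above 2 N and value of joint catch above 0.5 rad and horizontal distance between cap and mat below 0.07 m and height (world z) of cap below 0.008 m and angle between cap's own z axis and vertical below 0.1 rad and linear speed of cap below 0.03 m/s); the arm keeps its last pose, push and grip.
It fails at once if the catch is released while the cap is still under the press arm (value of joint catch above 0.35 rad and horizontal distance between cap and nest below 0.08 m).
It fails at once if the cap is dropped (linear speed of cap above 0.8 m/s and contact force between the fingers and cap below 0.1 N).
It fails at once if the gripper touches the watch (contact force between the fingers and case_back above 1 N).
It fails at once if the loupe, jar or tray is disturbed (distance of any of loupe, oil_jar from where it was at the start of the episode above 0.03 m or contact force between the fingers and tray above 3 N).
It also fails if it takes over 72 s, if anything falls off the work surface, if the arm or the gripper's body presses on something with over 40 N, if the wrist force passes 120 N, or if a joint passes its speed limit or range.

## Working session

There is one attempt and no reset: what is moved stays moved. The work goes in short steps, Python scripts to look and compute and a tool call to move; the robot and the scene stay as the last step left them, time stands still between calls to the robot, and variables do not carry over. Pictures are saved under pics/ and viewed, at most 10 in all, crops included, and the job is handed in when it is done.

Besides the shell and the picture viewer there is one more tool, called after "Emit:" as name(argument=value, ...), one argument or row to a line, values as JSON. step_arm: Moves the arm, as the interface text tells. Its arguments: {"type":"object","properties":{"targets":{"type":"array","items":{"type":"object","properties":{"angular":{"type":"array","items":{"type":"number","minimum":-1,"maximum":1}},"dp":{"type":"array","items":{"type":"number","minimum":-1,"maximum":1}},"fingers":{"type":"number"}}}},"newtons":{"type":"number"}},"required":["targets"]}

```bash
mkdir -p pics; ls; python3 - <<'E'
from bench import *
import cv2, numpy as np
ims=[snapshot(n) for n in ("scene","top")]
for n,i in zip(("scene","top"),ims): cv2.imwrite(f"pics/{n}0.png",i)
for n in ("scene","top"):
    p=camera_params(n); print(n,p)
    for l in ["press","cap","cap_knob","nest","mat","tray","catch_tab","ball","loupe","oil_jar","lever_pivot"]:
        print(n,l,[(np.round(d["at"],1).tolist(),round(d["conf"],2)) for d in pinpoint(n,l)])
s=sense();print(s)
E
```

```text
pics
scene {'vfov': 53.291981977342445, 'cx': 258.7770394988283, 'cy': 185.2631618114367, 'R': array([[-0.25661637,  0.96647655,  0.00843274],
       [ 0.62376458,  0.17227241, -0.76239095],
       [-0.73828571, -0.19038195, -0.64706176]]), 't': array([   2.11043822, -176.02059822, 1601.49465691])}
scene press [([192.3, 250.7], 0.91)]
scene cap [([201.7, 231.5], 0.64), ([191.0, 247.7], 0.46)]
scene cap_knob [([200.4, 214.6], 0.68)]
scene nest [([202.1, 233.3], 0.91)]
scene mat [([315.5, 239.4], 0.75), ([314.0, 187.8], 0.69), ([405.6, 265.8], 0.6)]
scene tray [([139.2, 204.4], 0.74)]
scene catch_tab [([209.6, 223.1], 0.81)]
scene ball [([166.5, 189.9], 0.91)]
scene loupe [([166.0, 187.9], 0.71), ([100.9, 243.9], 0.55)]
scene oil_jar [([317.5, 285.3], 0.81)]
scene lever_pivot [([177.4, 244.4], 0.86)]
top {'vfov': 54.98745501564852, 'cx': 257.36925771629444, 'cy': 190.11299729631344, 'R': array([[ 0.01931882, -0.99931103,  0.03168973],
       [-0.98618966, -0.02426058, -0.16383338],
       [ 0.16448932, -0.02808702, -0.9859789 ]]), 't': array([  94.27574453,  510.06512136, 1344.03355668
[... 474 characters left out ...]
, 147.1], 0.63)]
{'time': 1.2, 'joint_pos': array([ 6.65543058e+01,  7.47020561e+00,  8.52677553e+01,  1.21327575e-03,
        8.72619119e+01, -4.89270559e+00]), 'qd': array([ 0.02341214,  0.0657784 , -0.05766765,  0.00884831, -0.03939189,
       -0.01328648]), 'joint_efforts': array([-5.95060774e-04, -5.69341063e+01, -5.00853825e+01, -3.87960345e-04,
        1.34342536e-03,  2.79702721e-05]), 'tool_pos': array([190.87795045, 568.83106375, 231.30267277]), 'tcp_rot': array([ 1.79999770e+02, -1.19663027e-03,  1.61446953e+02]), 'ft_force': array([0.36082966, 0.22458199, 0.32402948]), 'wrist_torque': array([0.03415101, 0.0013283 , 0.03577053]), 'grip_force': 0.0, 'finger_gap': 85.31143634781333}
```

View pics/scene0.png

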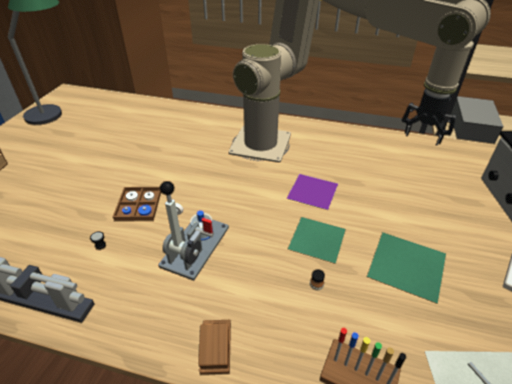

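View pics/top0.png

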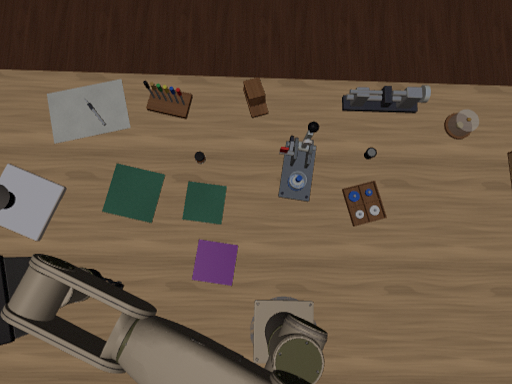

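Both pictures show the press at top (297,180), with its front towards the robot. Its blue knob is at (298,179), the red catch tab at (285,149) and the ball at (313,127).
Mat candidates in the top picture are purple (214,263), large green (135,194) and small green (204,202). I choose the small green one, which is to the press's left. The knob could be mistaken for the blue dies in the tray at (354,197), and the ball for the loupe at (370,153).

```bash
cat > h.py <<'E'
import numpy as np, cv2
from scipy.optimize import least_squares
from bench import *
def KRt(n,p=None):
    p=p or camera_params(n); f=192/np.tan(np.radians(p["vfov"]/2))
    return f,p["cx"],p["cy"],np.array(p["R"]),np.array(p["t"])
def proj(c,X):
    f,cx,cy,R,t=c; q=R@np.asarray(X)+t; return np.array([cx+f*q[0]/q[2],cy+f*q[1]/q[2]])
def atz(c,uv,z):
    f,cx,cy,R,t=c; d=R.T@np.array([(uv[0]-cx)/f,(uv[1]-cy)/f,1]); o=-R.T@t
    return o+d*(z-o[2])/d[2]
E
python3 - <<'E'
from h import *
S,T=KRt("scene"),KRt("top")
# press pose fit: x,y,yaw from points in press frame
pts={"nest":(-60,0,18),"cap_knob":(-60,0,95)}
obs=[("S",(-60,0,18),(202.1,233.3)),("S",(-60,0,95),(200.4,214.6)),("T",(-60,0,18),(296.4,178.8)),("T",(-60,0,95),(297.2,178.1)),
("S",(0,0,0),(192.3,250.7)),("T",(0,0,0),(294.6,167.6))]
# lever pivot offset unknown px; ball above it
obs2=[("S",85,(177.4,244.4)),("T",85,(300.7,147.1)),("S",300,(166.5,189.9)),("T",300,(313.7,127.4))]
C={"S":S,"T":T}
def W(p,q):
    c,s=np.cos(p[2]),np.sin(p[2]); return np.array([p[0]+c*q[0]-s*q[1],p[1]+s*q[0]+c*q[1],q[2]])
def r(p): return np.concatenate([proj(C[k],W(p,q))-uv for k,q,uv in obs]+[proj(C[k],W(p,(p[3],0,z)))-uv for k,z,uv in obs2])
s=least_squares(r,[700,-80,0,60],loss="soft_l1",x_scale=[100,100,.3,50]); print(s.x,np.degrees(s.x[2])); print(np.round(r(s.x).reshape(-1,2),1))
p=s.x
for n,q in [("nest",(-60,0,18)),("knob",(-60,0,95)),("ball",(p[3],0,300)),("ballend",(p[3]-215,0,85))]: print(n,W(p,q).round(0), proj(S,W(p,q)).round(),proj(T,W(p,q)).round())
for n,uv,z in [("S",(209.6,223.1),163),("T",(281.6,151.8),163),("S",(315.5,239.4),3),("T",(203.1,198.7),3),("S",(317.5,285.3),0),("T",(199.7,158.6),0),("S",(100.9,243.9),0),("T",(366.2,155.1),0)]:
    print(n,uv,atz(C[n],uv,z).round())
for n in("scene","top"):
  im=snapshot(n); c=S if n=="scene" else T
  hsv=cv2.cvtColor(im,cv2.COLOR_BGR2HSV)
  m=cv2.inRange(hsv,(70,60,40),(95,255,255)); k,l,st,ce=cv2.connectedComponentsWithStats(m)
  for i in range(1,k):
    if st[i,4]>300:
      print(n,"green",ce[i].round(1),st[i,4],atz(c,ce[i],3).round())
      ct=cv2.findContours((l==i).astype(np.uint8),0,2)[0][0]; print([atz(c,b,3).round()[:2].tolist() for b in cv2.boxPoints(cv2.minAreaRect(ct))])
  if n=="top":
    cv2.imwrite("pics/topc.png",cv2.resize(im[100:230,170:400],None,fx=3.4,fy=3.4,interpolation=cv2.INTER_CUBIC))
E
```

```text
[ 6.10489723e+02 -4.78804662e+01 -1.68747540e-01  5.93912500e+01] -9.668521842149504
[[ 0.2 -0.6]
 [-0.4  0.5]
 [-1.8  2. ]
 [ 0.2 -1.3]
 [ 0.2 -0.6]
 [ 2.  -0.7]
 [ 0.5  0.8]
 [ 1.8 -0.6]
 [-0.  -3.6]
 [-0.8 -0.1]]
nest [551. -38.  18.] [202. 233.] [295. 181.]
knob [551. -38.  95.] [200. 215.] [297. 177.]
ball [669. -58. 300.] [166. 186.] [313. 127.]
ballend [457. -22.  85.] [216. 198.] [293. 203.]
S (209.6, 223.1) [635.  29. 163.]
T (281.6, 151.8) [625.  27. 163.]
S (315.5, 239.4) [472. 306.   3.]
T (203.1, 198.7) [476. 311.   3.]
S (317.5, 285.3) [637. 336.   0.]
T (199.7, 158.6) [634. 332.   0.]
S (100.9, 243.9) [ 662. -328.    0.]
T (366.2, 155.1) [ 666. -325.    0.]
scene green [317.1 239.4] 1554 [471. 311.   3.]
[[529.0, 232.0], [383.0, 236.0], [405.0, 389.0], [545.0, 373.0]]
scene green [408.  266.7] 3254 [506. 582.   3.]
[[580.0, 468.0], [389.0, 506.0], [430.0, 708.0], [607.0, 651.0]]
top green [133.3 192.7] 2453 [493. 577.   3.]
[[422.0, 688.0], [610.0, 658.0], [566.0, 465.0], [379.0, 499.0]]
top green [204.1 202.4] 1449 [462. 307.   3.]
[[399.0, 388.0], [543.0, 376.0], [526.0, 227.0], [382.0, 241.0]]
```

View pics/topc.png

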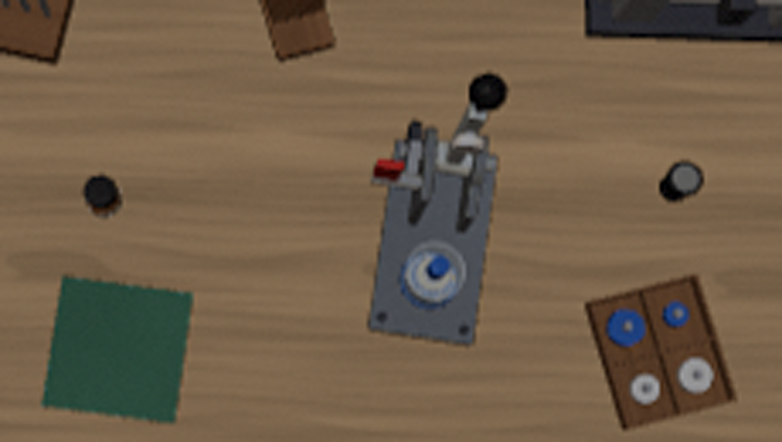

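The crop confirms the choices: blue knob on the clear cap, red catch tab on the press's left, and small green mat centred at about (466,308) mm. Moving above the knob.

Emit:
step_arm(
  targets=[
    {"dp": [-0.22,-0.19,0],"angular": [0,0,0],"fingers": 0},
    {"dp": [-0.44,-0.38,0],"angular": [0,0,0],"fingers": 0},
    {"dp": [-0.66,-0.57,0],"angular": [0,0,0],"fingers": 0},
    {"dp": [-0.89,-0.77,0],"angular": [0,0,0],"fingers": 0},
    {"dp": [-0.89,-0.77,0],"angular": [0,0,0],"fingers": 0},
    {"dp": [-0.89,-0.77,0],"angular": [0,0,0],"fingers": 0},
    {"dp": [-0.89,-0.77,0],"angular": [0,0,0],"fingers": 0},
    {"dp": [-0.89,-0.77,0],"angular": [0,0,0],"fingers": 0},
  ],
)

```text
time: 2.3
tool_pos: [310.0, 367.0, 231.2]
tcp_rot: [-180.0, -0.0, 161.6]
ft_force: [0.6, -0.3, 0.1]
finger_gap: 85.4
grip_force: 0.0
```

Emit:
step_arm(
  targets=[
    {"dp": [-0.22,-0.19,0],"angular": [0,0,0],"fingers": 0},
    {"dp": [-0.44,-0.38,0],"angular": [0,0,0],"fingers": 0},
    {"dp": [-0.66,-0.57,0],"angular": [0,0,0],"fingers": 0},
    {"dp": [-0.89,-0.77,0],"angular": [0,0,0],"fingers": 0},
    {"dp": [-0.89,-0.77,0],"angular": [0,0,0],"fingers": 0},
    {"dp": [-0.89,-0.77,0],"angular": [0,0,0],"fingers": 0},
    {"dp": [-0.89,-0.77,0],"angular": [0,0,0],"fingers": 0},
    {"dp": [-0.89,-0.77,0],"angular": [0,0,0],"fingers": 0},
  ],
)

```text
time: 3.3
tool_pos: [429.8, 164.8, 231.3]
tcp_rot: [180.0, -0.0, 161.6]
ft_force: [0.5, 0.1, -0.1]
finger_gap: 85.5
grip_force: 0.0
```

Emit:
step_arm(
  targets=[
    {"dp": [-0.22,-0.19,0],"angular": [0,0,0],"fingers": 0},
    {"dp": [-0.44,-0.38,0],"angular": [0,0,0],"fingers": 0},
    {"dp": [-0.66,-0.57,0],"angular": [0,0,-0.05],"fingers": 0},
    {"dp": [-0.89,-0.77,0],"angular": [0,0,-0.05],"fingers": 0},
    {"dp": [-0.89,-0.77,0],"angular": [0,0,-0.05],"fingers": 0},
    {"dp": [-0.89,-0.77,0],"angular": [0,0,-0.05],"fingers": 0},
    {"dp": [-0.89,-0.77,0],"angular": [0,0,-0.05],"fingers": 0},
    {"dp": [-0.89,-0.77,0],"angular": [0,0,-0.05],"fingers": 0},
  ],
)

```text
time: 4.3
tool_pos: [549.9, -37.8, 231.6]
tcp_rot: [180.0, 0.0, 170.6]
ft_force: [-0.6, -0.2, -0.0]
finger_gap: 85.5
grip_force: 0.0
```

```bash
cat > w.py <<'E'
from h import *; import sys
c=KRt("wrist"); im=snapshot("wrist"); cv2.imwrite("pics/"+sys.argv[1],im)
for a in sys.argv[2:]:
    l,z=a.split(":"); 
    for d in pinpoint("wrist",l)[:2]: print(l,np.round(d["at"]),round(d["conf"],2),atz(c,d["at"],float(z)).round(1))
E
python3 w.py w1.png cap_knob:95 nest:18 catch_tab:163 press:0 lever_pivot:85
```

```text
cap_knob [ 65. 276.] 0.53 [ 616.6 -252.3   95. ]
catch_tab [339. 294.] 0.58 [634.4  16.8 163. ]
press [253. 211.] 0.98 [611.9 -51.7   0. ]
lever_pivot [252. 291.] 0.78 [673.3 -61.9  85. ]
```

View pics/w1.png

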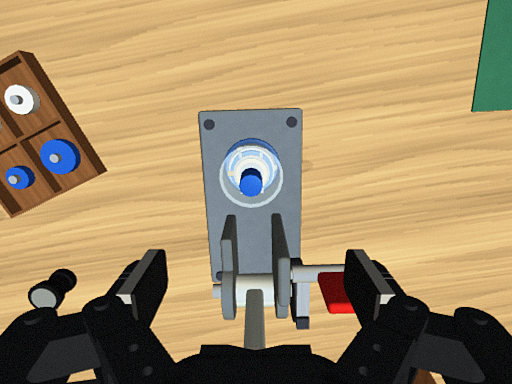

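The wrist picture shows the press plate with its front corners at (199,112) and (301,109), and the knob at (251,183). The network's knob guess at (65,276) is wrong, so I will use the colour and the plate corners instead.

```bash
python3 - <<'E'
from h import *
c=KRt("wrist"); im=cv2.imread("pics/w1.png"); print("cam",(-c[3].T@c[4]).round())
for uv in [(199,112),(301,109)]: print(atz(c,uv,18).round(1))
h=cv2.cvtColor(im,cv2.COLOR_BGR2HSV)
m=cv2.inRange(h,(105,180,60),(125,255,255)); m[:, :215]=0;m[:,290:]=0;m[:150]=0;m[205:]=0
ys,xs=np.nonzero(m); print(xs.min(),xs.max(),ys.min(),ys.max(),xs.mean(),ys.mean())
for z,q in((105,(xs.mean(),ys.max())),(89,(xs.mean(),ys.mean()))): print(z,atz(c,q,z).round(1))
for X in [(551,-38,105),(551,-38,73),(551,-38,18)]: print(proj(c,X).round(1))
r=cv2.inRange(h,(0,150,80),(8,255,255)); ys,xs=np.nonzero(r[:320,:]); print("red",xs.min(),xs.max(),ys.min(),ys.max())
for uv in [(xs.min(),ys.min()),(xs.max(),ys.max())]: print(atz(c,uv,178))
E
```

```text
cam [474. -26. 374.]
[477.7 -91.3  18. ]
[493.7  22.7  18. ]
227 261 153 195 250.43595041322314 182.29545454545453
105 [557.3 -44.8 105. ]
89 [549.5 -43.7  89. ]
[256.6 187.4]
[256.4 178.6]
[256.3 167. ]
red 318 354 272 313
[601.24757106  -1.02852323 178.        ]
[641.64482116  22.44589457 178.        ]
```

Emit:
step_arm(
  targets=[
    {"dp": [-0.005,-0.027,0.15]},
    {"dp": [-0.005,-0.027,0.3]},
    {"dp": [-0.005,-0.027,0.45]},
    {"dp": [-0.005,-0.027,0.6]},
    {"dp": [-0.005,-0.027,0.7]},
    {"dp": [-0.005,-0.027,0.758]},
    {"dp": [-0.005,-0.027,0.758]},
    {"dp": [-0.005,-0.027,0.758]},
  ],
)

```text
validation failed for argument at $.ta...
```

Emit:
step_arm(
  targets=[
    {"dp": [0,0,0],"fingers": 1},
    {"dp": [0,0,0],"fingers": 1},
    {"dp": [0,0,0],"fingers": 1},
    {"dp": [0,0,0],"fingers": 1},
    {"dp": [0,0,0],"fingers": 1},
    {"dp": [0,0,0],"fingers": 1},
    {"dp": [0,0,0],"fingers": 1},
    {"dp": [0,0,0],"fingers": 1},
  ],
  newtons=60,
)

```text
validation failed for argument at $.ta...
```

All keys are needed in each row.

Emit:
step_arm(
  targets=[
    {"dp": [-0.005,-0.027,0.15],"angular": [0,0,0],"fingers": 0},
    {"dp": [-0.005,-0.027,0.3],"angular": [0,0,0],"fingers": 0},
    {"dp": [-0.005,-0.027,0.45],"angular": [0,0,0],"fingers": 0},
    {"dp": [-0.005,-0.027,0.6],"angular": [0,0,0],"fingers": 0},
    {"dp": [-0.005,-0.027,0.7],"angular": [0,0,0],"fingers": 0},
    {"dp": [-0.005,-0.027,0.758],"angular": [0,0,0],"fingers": 0},
    {"dp": [-0.005,-0.027,0.758],"angular": [0,0,0],"fingers": 0},
    {"dp": [-0.005,-0.027,0.758],"angular": [0,0,0],"fingers": 0},
  ],
)

```text
time: 5.6
tool_pos: [551.1, -44.7, 80.9]
tcp_rot: [-180.0, 0.1, 170.4]
ft_force: [-0.4, -0.8, -0.0]
finger_gap: 85.8
grip_force: 0.0
```

Emit:
step_arm(
  targets=[
    {"dp": [0,0,0],"angular": [0,0,0],"fingers": 1},
    {"dp": [0,0,0],"angular": [0,0,0],"fingers": 1},
    {"dp": [0,0,0],"angular": [0,0,0],"fingers": 1},
    {"dp": [0,0,0],"angular": [0,0,0],"fingers": 1},
    {"dp": [0,0,0],"angular": [0,0,0],"fingers": 1},
    {"dp": [0,0,0],"angular": [0,0,0],"fingers": 1},
    {"dp": [0,0,0],"angular": [0,0,0],"fingers": 1},
    {"dp": [0,0,0],"angular": [0,0,0],"fingers": 1},
  ],
  newtons=60,
)

```text
time: 6.6
tool_pos: [550.5, -44.3, 79.9]
tcp_rot: [180.0, 0.0, 170.5]
ft_force: [0.9, 4.6, 3.7]
finger_gap: 20.1
grip_force: 58.7
```

Emit:
step_arm(
  targets=[
    {"dp": [0,0,-0.01],"angular": [0,0,0],"fingers": 1},
    {"dp": [0,0,-0.02],"angular": [0,0,0],"fingers": 1},
    {"dp": [0,0,-0.035],"angular": [0,0,0],"fingers": 1},
    {"dp": [0,0,-0.06],"angular": [0,0,0],"fingers": 1},
    {"dp": [0,0,-0.1],"angular": [0,0,0],"fingers": 1},
    {"dp": [0,0,-0.18],"angular": [0,0,0],"fingers": 1},
    {"dp": [0,0,-0.27],"angular": [0,0,0],"fingers": 1},
    {"dp": [0,0,-0.35],"angular": [0,0,0],"fingers": 1},
  ],
)

```text
time: 7.6
tool_pos: [550.8, -44.7, 151.9]
tcp_rot: [-180.0, 0.1, 170.4]
ft_force: [0.6, 0.5, -0.4]
finger_gap: 20.4
grip_force: 60.3
```

```bash
python3 w.py w2.png cap:88; python3 - <<'E'
from h import *
s=sense(); print(s["tool_pos"],s["tcp_rot"],s["finger_gap"],s["ft_force"])
im=snapshot("scene"); cv2.imwrite("pics/s2.png",cv2.resize(im[150:300,120:350],None,fx=3,fy=3)); w=cv2.imread("pics/w2.png")
a=cv2.imread("pics/s2.png"); a=cv2.resize(a,(400,261)); w=cv2.resize(w,(400,300)); cv2.imwrite("pics/c2.png",np.vstack([a,w]))
E
```

```text
cap [256. 209.] 0.94 [549.6 -44.2  88. ]
[552.02548903 -44.90709056 153.07978652] [-179.99321342    0.28425707  170.44959323] 20.115638779053466 [ 1.65493877  0.55997073 -0.08364404]
```

View pics/c2.png

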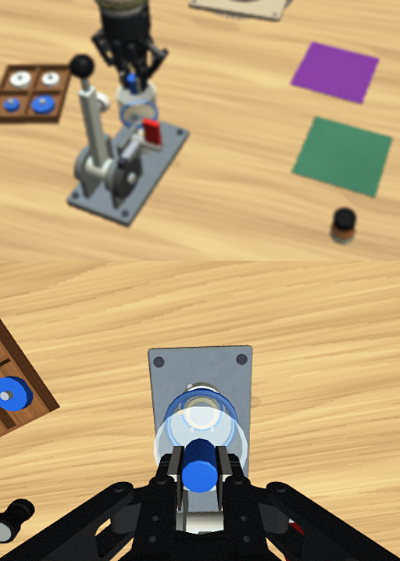

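The cap is lifted clear and held upright in the fingers. The catch is still upright. Carrying it to the mat.

Emit:
step_arm(
  targets=[
    {"dp": [0.03,0.07,0],"angular": [0,0,0],"fingers": 1},
    {"dp": [0.07,0.17,0],"angular": [0,0,0],"fingers": 1},
    {"dp": [0.12,0.28,0],"angular": [0,0,0],"fingers": 1},
    {"dp": [0.17,0.39,0],"angular": [0,0,0],"fingers": 1},
    {"dp": [0.22,0.5,0],"angular": [0,0,0],"fingers": 1},
    {"dp": [0.27,0.61,0],"angular": [0,0,0],"fingers": 1},
    {"dp": [0.32,0.72,0],"angular": [0,0,0],"fingers": 1},
    {"dp": [0.36,0.834,0],"angular": [0,0,0],"fingers": 1},
  ],
)

```text
time: 8.75
tool_pos: [505.4, 134.0, 148.9]
tcp_rot: [-180.0, -0.1, 170.5]
ft_force: [0.7, -0.9, -0.5]
finger_gap: 20.4
grip_force: 60.3
```

Emit:
step_arm(
  targets=[
    {"dp": [0.05,0.11,0],"angular": [0,0,0],"fingers": 1},
    {"dp": [0.1,0.22,0],"angular": [0,0,0],"fingers": 1},
    {"dp": [0.15,0.34,0],"angular": [0,0,0],"fingers": 1},
    {"dp": [0.2,0.46,0],"angular": [0,0,0],"fingers": 1},
    {"dp": [0.25,0.58,0],"angular": [0,0,0],"fingers": 1},
    {"dp": [0.3,0.7,0],"angular": [0,0,0],"fingers": 1},
    {"dp": [0.34,0.79,0],"angular": [0,0,0],"fingers": 1},
    {"dp": [0.36,0.834,0],"angular": [0,0,0],"fingers": 1},
  ],
)

```text
time: 9.75
tool_pos: [462.5, 309.6, 149.2]
tcp_rot: [-180.0, -0.0, 170.5]
ft_force: [0.2, -0.5, -0.8]
finger_gap: 19.9
grip_force: 60.3
```

Emit:
step_arm(
  targets=[
    {"dp": [0,0,0.04],"angular": [0,0,0],"fingers": 1},
    {"dp": [0,0,0.11],"angular": [0,0,0],"fingers": 1},
    {"dp": [0,0,0.19],"angular": [0,0,0],"fingers": 1},
    {"dp": [0,0,0.27],"angular": [0,0,0],"fingers": 1},
    {"dp": [0,0,0.34],"angular": [0,0,0],"fingers": 1},
    {"dp": [0,0,0.38],"angular": [0,0,0],"fingers": 1},
    {"dp": [0,0,0.41],"angular": [0,0,0],"fingers": 1},
    {"dp": [0,0,0.41],"angular": [0,0,0],"fingers": 1},
  ],
)

```text
time: 10.75
tool_pos: [463.5, 308.3, 67.4]
tcp_rot: [-180.0, -0.0, 170.4]
ft_force: [0.3, 0.4, -0.2]
finger_gap: 20.1
grip_force: 60.3
```

```bash
python3 - <<'E'
from h import *
s=sense(); print(s["tool_pos"],s["tcp_rot"],s["finger_gap"],s["ft_force"])
im=snapshot("scene"); print([(d["at"],d["conf"]) for d in pinpoint("scene","cap")])
cv2.imwrite("pics/s3.png",cv2.resize(im[150:300,200:400],None,fx=3,fy=3))
E
```

```text
[463.4747317  308.27853275  67.43479543] [-1.79985178e+02 -1.94207559e-02  1.70449536e+02] 20.12545209921517 [ 0.28506583  0.38791088 -0.17401789]
[([316.2, 238.3], 0.9), ([177.8, 247.4], 0.17)]
```

View pics/s3.png

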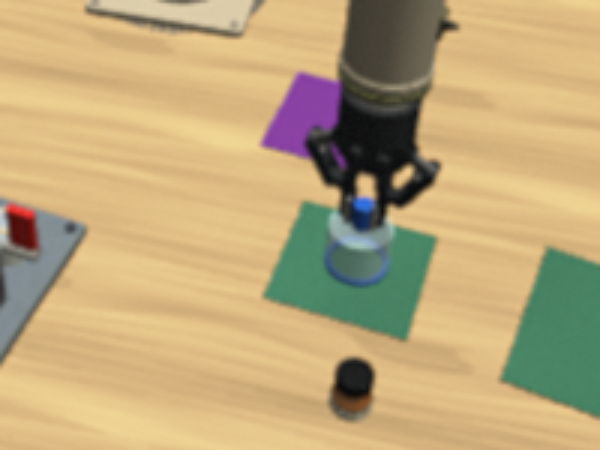

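The cap hangs just above the small green mat, well centred at (360,250) in the crop. Lowering to contact.

Emit:
step_arm(
  targets=[
    {"dp": [0,0,0.003],"angular": [0,0,0],"fingers": 1},
    {"dp": [0,0,0.005],"angular": [0,0,0],"fingers": 1},
    {"dp": [0,0,0.007],"angular": [0,0,0],"fingers": 1},
    {"dp": [0,0,0.009],"angular": [0,0,0],"fingers": 1},
    {"dp": [0,0,0.011],"angular": [0,0,0],"fingers": 1},
    {"dp": [0,0,0.012],"angular": [0,0,0],"fingers": 1},
    {"dp": [0,0,0.012],"angular": [0,0,0],"fingers": 1},
    {"dp": [0,0,0.012],"angular": [0,0,0],"fingers": 1},
  ],
)

```text
time: 11.85
tool_pos: [463.6, 308.3, 65.3]
tcp_rot: [-180.0, -0.0, 170.4]
ft_force: [-0.1, -0.3, -0.4]
finger_gap: 19.9
grip_force: 60.3
```

Emit:
step_arm(
  targets=[
    {"dp": [0,0,0.003],"angular": [0,0,0],"fingers": 1},
    {"dp": [0,0,0.005],"angular": [0,0,0],"fingers": 1},
    {"dp": [0,0,0.007],"angular": [0,0,0],"fingers": 1},
    {"dp": [0,0,0.008],"angular": [0,0,0],"fingers": 1},
    {"dp": [0,0,0.009],"angular": [0,0,0],"fingers": 1},
    {"dp": [0,0,0.01],"angular": [0,0,0],"fingers": 1},
    {"dp": [0,0,0.01],"angular": [0,0,0],"fingers": 1},
    {"dp": [0,0,0.01],"angular": [0,0,0],"fingers": 1},
  ],
)

```text
time: 12.85
tool_pos: [464.2, 308.8, 64.7]
tcp_rot: [179.9, 0.1, 170.5]
ft_force: [-3.3, -0.2, 10.2]
finger_gap: 20.0
grip_force: 61.2
```

In contact. Release and rise.

Emit:
step_arm(
  targets=[
    {"dp": [0,0,-0.005],"angular": [0,0,0],"fingers": 1},
    {"dp": [0,0,-0.005],"angular": [0,0,0],"fingers": 0.3},
    {"dp": [0,0,-0.005],"angular": [0,0,0],"fingers": 0.3},
    {"dp": [0,0,-0.005],"angular": [0,0,0],"fingers": 0.3},
    {"dp": [0,0,-0.005],"angular": [0,0,0],"fingers": 0.3},
    {"dp": [0,0,-0.005],"angular": [0,0,0],"fingers": 0.3},
    {"dp": [0,0,-0.005],"angular": [0,0,0],"fingers": 0.3},
    {"dp": [0,0,-0.005],"angular": [0,0,0],"fingers": 0.3},
  ],
  newtons=25,
)

```text
time: 13.85
tool_pos: [463.6, 308.3, 64.3]
tcp_rot: [-180.0, -0.0, 170.4]
ft_force: [-0.0, -0.7, -0.3]
finger_gap: 59.7
grip_force: 0.0
```

Emit:
step_arm(
  targets=[
    {"dp": [0,0,-0.03],"angular": [0,0,0],"fingers": 0.3},
    {"dp": [0,0,-0.1],"angular": [0,0,0],"fingers": 0.3},
    {"dp": [0,0,-0.2],"angular": [0,0,0],"fingers": 0.3},
    {"dp": [0,0,-0.35],"angular": [0,0,0],"fingers": 0.3},
    {"dp": [0,0,-0.5],"angular": [0,0,0],"fingers": 0.3},
    {"dp": [0,0,-0.7],"angular": [0,0,0],"fingers": 0.3},
    {"dp": [0,0,-0.85],"angular": [0,0,0],"fingers": 0.3},
    {"dp": [0,0,-1],"angular": [0,0,0],"fingers": 0.3},
  ],
)

```text
time: 14.85
tool_pos: [463.8, 308.4, 267.6]
tcp_rot: [179.9, 0.1, 170.4]
ft_force: [-1.2, 0.0, -0.2]
finger_gap: 59.8
grip_force: 0.0
```

```bash
python3 w.py w4.png cap:3 mat:3; python3 - <<'E'
from h import *
S=KRt("scene"); snapshot("scene")
for l,z in(("cap",3),("catch_tab",163),("ball",300)): print(l,[(d["at"],d["conf"],atz(S,d["at"],z).round()) for d in pinpoint("scene",l)[:2]])
E
```

```text
cap [257. 155.] 0.83 [459.5 311.1   3. ]
mat [455. 149.] 0.69 [496.3 574.5   3. ]
cap [([316.6, 237.4], 0.69, array([463., 308.,   3.]))]
catch_tab [([207.1, 222.7], 0.6, array([636.,  22., 163.]))]
ball [([164.6, 189.3], 0.96, array([680., -57., 300.]))]
```

The cap is standing on the mat at about (462,309). Moving over the catch tab.

Emit:
step_arm(
  targets=[
    {"dp": [-0.09,-0.1,0],"angular": [0,0,0],"fingers": 0.3},
    {"dp": [-0.2,-0.24,0],"angular": [0,0,0],"fingers": 0.3},
    {"dp": [-0.32,-0.38,0],"angular": [0,0,0],"fingers": 0.3},
    {"dp": [-0.44,-0.52,0],"angular": [0,0,0],"fingers": 0.3},
    {"dp": [-0.54,-0.64,0],"angular": [0,0,0],"fingers": 0.3},
    {"dp": [-0.54,-0.64,0],"angular": [0,0,0],"fingers": 0.3},
    {"dp": [-0.54,-0.64,0],"angular": [0,0,0],"fingers": 0.3},
    {"dp": [-0.54,-0.64,0],"angular": [0,0,0],"fingers": 0.3},
  ],
)

```text
time: 16.2
tool_pos: [548.3, 165.0, 263.9]
tcp_rot: [-180.0, -0.0, 170.5]
ft_force: [0.4, -0.6, 0.9]
finger_gap: 60.0
grip_force: 0.0
```

Emit:
step_arm(
  targets=[
    {"dp": [-0.09,-0.1,0],"angular": [0,0,0],"fingers": 0.3},
    {"dp": [-0.2,-0.24,0],"angular": [0,0,0],"fingers": 0.3},
    {"dp": [-0.32,-0.38,0],"angular": [0,0,0],"fingers": 0.3},
    {"dp": [-0.42,-0.5,0],"angular": [0,0,0],"fingers": 0.3},
    {"dp": [-0.5,-0.59,0],"angular": [0,0,0],"fingers": 0.3},
    {"dp": [-0.54,-0.64,0],"angular": [0,0,0],"fingers": 0.3},
    {"dp": [-0.54,-0.64,0],"angular": [0,0,0],"fingers": 0.3},
    {"dp": [-0.54,-0.64,0],"angular": [0,0,0],"fingers": 0.3},
  ],
)

```text
time: 17.2
tool_pos: [633.8, 21.0, 264.3]
tcp_rot: [180.0, -0.0, 170.5]
ft_force: [-0.4, 0.3, 0.5]
finger_gap: 59.8
grip_force: 0.0
```

```bash
python3 w.py w5.png catch_tab:163 ball:300 lever_pivot:85 catch_pivot:126 press:0;python3 - <<'E'
from h import *
c=KRt("wrist"); print("cam",(-c[3].T@c[4]).round()); print(sense()["tool_pos"])
for X in [(635,19,163),(635,19,178),(641,-60,18)]: print(proj(c,X).round())
h=cv2.cvtColor(cv2.imread("pics/w5.png"),cv2.COLOR_BGR2HSV); r=cv2.inRange(h,(0,150,80),(8,255,255))
k,l,st,ce=cv2.connectedComponentsWithStats(r); i=1+st[1:,4].argmax(); print(st[i],ce[i])
E
```

```text
catch_tab [252. 196.] 0.78 [633.8  17.9 163. ]
lever_pivot [190. 218.] 0.57 [672.6 -61.4  85. ]
lever_pivot [254. 198.] 0.37 [661.4  15.2  85. ]
catch_pivot [253. 185.] 0.78 [635.4  18.  126. ]
press [199. 147.] 0.96 [605.9 -50.6   0. ]
cam [558.  33. 407.]
[633.99769553  20.50285517 264.44903487]
[254. 196.]
[254. 202.]
[196. 176.]
[236 184  34  27 685] [253.30364964 198.74744526]
```

View pics/w5.png

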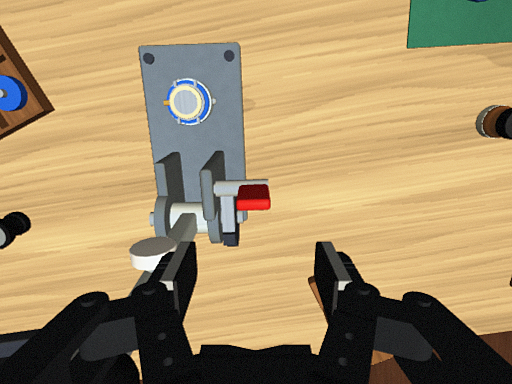

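The picture shows the red tab at (253,196), i.e. (634,18) mm, centred between the fingers. The lever is behind and to the side. Descend and grip it across its width.

Emit:
step_arm(
  targets=[
    {"dp": [0,-0.01,0.1],"angular": [0,0,0],"fingers": 0.3},
    {"dp": [0,-0.01,0.2],"angular": [0,0,0],"fingers": 0.3},
    {"dp": [0,-0.01,0.3],"angular": [0,0,0],"fingers": 0.3},
    {"dp": [0,-0.01,0.4],"angular": [0,0,0],"fingers": 0.3},
    {"dp": [0,-0.01,0.5],"angular": [0,0,0],"fingers": 0.3},
    {"dp": [0,-0.01,0.55],"angular": [0,0,0],"fingers": 0.3},
    {"dp": [0,-0.01,0.55],"angular": [0,0,0],"fingers": 0.3},
    {"dp": [0,-0.01,0.55],"angular": [0,0,0],"fingers": 0.3},
  ],
)

```text
time: 18.5
tool_pos: [634.4, 18.0, 155.3]
tcp_rot: [180.0, 0.1, 170.4]
ft_force: [0.4, 0.3, -0.5]
finger_gap: 59.6
grip_force: 0.0
```

Emit:
step_arm(
  targets=[
    {"dp": [0,0,0],"angular": [0,0,0],"fingers": 1},
    {"dp": [0,0,0],"angular": [0,0,0],"fingers": 1},
    {"dp": [0,0,0],"angular": [0,0,0],"fingers": 1},
    {"dp": [0,0,0],"angular": [0,0,0],"fingers": 1},
    {"dp": [0,0,0],"angular": [0,0,0],"fingers": 1},
    {"dp": [0,0,0],"angular": [0,0,0],"fingers": 1},
    {"dp": [0,0,0],"angular": [0,0,0],"fingers": 1},
    {"dp": [0,0,0],"angular": [0,0,0],"fingers": 1},
  ],
  newtons=30,
)

```text
time: 19.5
tool_pos: [634.5, 18.9, 155.4]
tcp_rot: [179.9, 0.1, 170.5]
ft_force: [0.1, 5.6, 4.9]
finger_gap: 27.0
grip_force: 31.9
```

Emit:
step_arm(
  targets=[
    {"dp": [0.021,0,0.001],"angular": [0,0,0],"fingers": 1},
    {"dp": [0.042,0,0.004],"angular": [0,0,0],"fingers": 1},
    {"dp": [0.062,0,0.01],"angular": [0,0,0],"fingers": 1},
    {"dp": [0.082,0,0.017],"angular": [0,0,0],"fingers": 1},
    {"dp": [0.1,0,0.026],"angular": [0,0,0],"fingers": 1},
    {"dp": [0.118,0,0.037],"angular": [0,0,0],"fingers": 1},
    {"dp": [0.135,0,0.05],"angular": [0,0,0],"fingers": 1},
    {"dp": [0.143,0,0.056],"angular": [0,0,0],"fingers": 1},
  ],
)

```text
time: 20.5
tool_pos: [607.7, 22.8, 145.7]
tcp_rot: [180.0, 0.3, 170.5]
ft_force: [2.1, 2.2, 9.3]
finger_gap: 27.0
grip_force: 30.0
```

Emit:
step_arm(
  targets=[
    {"dp": [0,0,0],"angular": [0,0,0],"fingers": 0.3},
    {"dp": [0,0,0],"angular": [0,0,0],"fingers": 0.3},
    {"dp": [0,0,0],"angular": [0,0,0],"fingers": 0.3},
    {"dp": [0,0,-0.1],"angular": [0,0,0],"fingers": 0.3},
    {"dp": [0,0,-0.3],"angular": [0,0,0],"fingers": 0.3},
    {"dp": [0,0,-0.5],"angular": [0,0,0],"fingers": 0.3},
    {"dp": [0,0,-0.7],"angular": [0,0,0],"fingers": 0.3},
    {"dp": [0,0,-0.9],"angular": [0,0,0],"fingers": 0.3},
  ],
)

```text
time: 21.5
tool_pos: [605.5, 22.8, 326.2]
tcp_rot: [180.0, 0.1, 170.4]
ft_force: [0.5, 0.2, 0.2]
finger_gap: 59.7
grip_force: 0.0
```

```bash
python3 w.py w6.png catch_tab:150 lever_pivot:85 press:0;python3 - <<'E'
from h import *
c=KRt("wrist"); print(sense()["tool_pos"])
h=cv2.cvtColor(cv2.imread("pics/w6.png"),cv2.COLOR_BGR2HSV); r=cv2.inRange(h,(0,150,80),(8,255,255))
k,l,st,ce=cv2.connectedComponentsWithStats(r); i=1+st[1:,4].argmax(); print(st[i],ce[i])
S,T=KRt("scene"),KRt("top")
for n,C in(("scene",S),("top",T)):
  im=snapshot(n); cv2.imwrite(f"pics/{n}6.png",im)
  for l,z in(("catch_tab",155),("ball",300),("cap",3)): print(n,l,[(d["at"],d["conf"],atz(C,d["at"],z).round()) for d in pinpoint(n,l)[:2]])
a=cv2.resize(cv2.imread("pics/scene6.png")[160:290,130:340],None,fx=2.5,fy=2.5); b=cv2.resize(cv2.imread("pics/w6.png")[:270],(525,277))
cv2.imwrite("pics/c6.png",np.vstack([a[:, :525],b]))
E
```

```text
catch_tab [256. 186.] 0.87 [618.8  20.8 150. ]
catch_tab [ 19. 103.] 0.49 [ 494.5 -198.7  150. ]
lever_pivot [203. 222.] 0.64 [675.8 -61.2  85. ]
[606.23468814  22.74543284 325.71975469]
[242 181  28  18 401] [255.90274314 188.81296758]
scene catch_tab [([210.6, 220.1], 0.79, array([617.,  25., 155.])), ([315.6, 285.4], 0.59, array([751., 332., 155.]))]
scene ball [([167.5, 187.3], 0.91, array([672., -54., 300.])), ([176.9, 247.4], 0.55, array([839.,  45., 300.]))]
scene cap [([315.3, 284.6], 0.18, array([638., 330.,   3.]))]
top catch_tab [([282.9, 158.6], 0.42, array([603.,  22., 155.]))]
top ball [([203.7, 201.2], 0.63, array([427., 274., 300.])), ([313.6, 129.0], 0.44, array([664., -60., 300.]))]
top cap [([204.4, 202.9], 0.84, array([460., 306.,   3.]))]
```

View pics/c6.png

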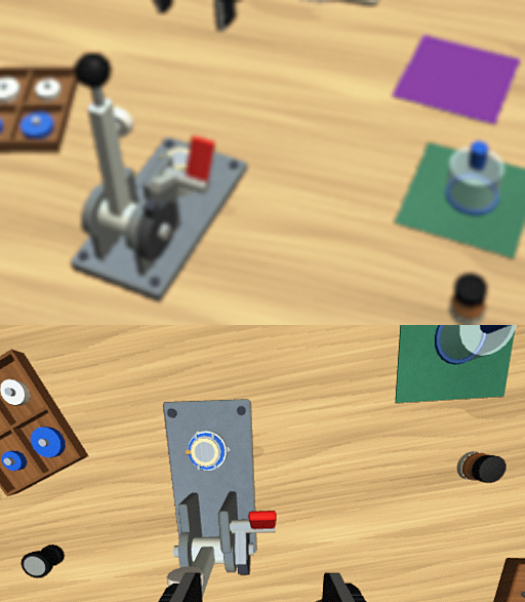

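The cap stands on the small mat, the catch tab leans forward and the lever is still up. I will measure the catch angle by fitting the tab's box outline.

```bash
python3 - <<'E'
from h import *
def red(im):
    h=cv2.cvtColor(im,cv2.COLOR_BGR2HSV); r=cv2.inRange(h,(0,150,60),(8,255,255))|cv2.inRange(h,(172,150,60),(180,255,255))
    return r
c,S,T=KRt("wrist"),KRt("scene"),KRt("top")
yaw=np.radians(-8.7); ex=np.array([np.cos(yaw),np.sin(yaw),0]); ey=np.array([-ex[1],ex[0],0]); ez=np.array([0,0,1.])
def box(a,o,lo): # o pivot
    u=-np.sin(a)*ex+np.cos(a)*ez; v=np.cos(a)*ex+np.sin(a)*ez
    return [o+i*5*v+j*14*ey+k*u for i in(-1,1) for j in(-1,1) for k in(lo,52)]
def iou(C,im,a,o,lo):
    m=np.zeros((384,512),np.uint8); cv2.fillConvexPoly(m,cv2.convexHull(np.array([proj(C,X)*16 for X in box(a,o,lo)]).astype(np.int32).reshape(-1,1,2)),255,shift=4)
    r=red(im); yy,xx=np.nonzero(m); w=np.zeros_like(r); w[max(0,yy.min()-15):yy.max()+15,xx.min()-15:xx.max()+15]=1; r=r*w
    return (m&r>0).sum()/((m|r)>0).sum()
o0=np.array([634.8,18.5,126])
I={"s0":(S,"scene0"),"s6":(S,"scene6"),"t6":(T,"top6"),"w6":(c,"w6")}
for k,(C,f) in I.items():
    im=cv2.imread(f"pics/{f}.png")
    A=np.arange(0,1.0,.1); print(k,[round(max(iou(C,im,a,o0+dx*ex+dy*ey+dz*ez,lo) for dx in(-4,0,4) for dy in (-4,0,4) for dz in (-3,0,3) for lo in(15,22)),2) for a in A])
E
```

```text
s0 [np.float64(0.66), np.float64(0.61), np.float64(0.57), np.float64(0.52), np.float64(0.46), np.float64(0.44), np.float64(0.41), np.float64(0.39), np.float64(0.36), np.float64(0.34)]
s6 [np.float64(0.57), np.float64(0.63), np.float64(0.66), np.float64(0.69), np.float64(0.7), np.float64(0.7), np.float64(0.67), np.float64(0.66), np.float64(0.65), np.float64(0.64)]
t6 [np.float64(0.13), np.float64(0.17), np.float64(0.24), np.float64(0.34), np.float64(0.36), np.float64(0.31), np.float64(0.28), np.float64(0.25), np.float64(0.2), np.float64(0.19)]
w6 [np.float64(0.23), np.float64(0.32), np.float64(0.44), np.float64(0.61), np.float64(0.79), np.float64(0.84), np.float64(0.78), np.float64(0.64), np.float64(0.56), np.float64(0.44)]
```

The catch is at about 0.5, which is marginal because the pads slipped. I'll push it further from behind with shut fingers.

Emit:
step_arm(
  targets=[
    {"dp": [-0.1,0.003,0],"angular": [0,0,0],"fingers": 1},
    {"dp": [-0.185,0.003,0],"angular": [0,0,0],"fingers": 1},
    {"dp": [-0.185,0.003,0.2],"angular": [0,0,0],"fingers": 1},
    {"dp": [-0.185,0.003,0.4],"angular": [0,0,0],"fingers": 1},
    {"dp": [-0.185,0.003,0.6],"angular": [0,0,0],"fingers": 1},
    {"dp": [-0.185,0.003,0.8],"angular": [0,0,0],"fingers": 1},
    {"dp": [-0.185,0.003,0.878],"angular": [0,0,0],"fingers": 1},
    {"dp": [-0.185,0.003,0.878],"angular": [0,0,0],"fingers": 1},
  ],
)

```text
time: 23.1
tool_pos: [641.7, 17.3, 147.0]
tcp_rot: [-180.0, -0.1, 170.4]
ft_force: [-0.2, 0.2, 0.3]
finger_gap: 0.0
grip_force: 0.0
```

Emit:
step_arm(
  targets=[
    {"dp": [0.015,0,0],"angular": [0,0,0],"fingers": 1},
    {"dp": [0.03,0,0],"angular": [0,0,0],"fingers": 1},
    {"dp": [0.04,0,0],"angular": [0,0,0],"fingers": 1},
    {"dp": [0.05,0,0],"angular": [0,0,0],"fingers": 1},
    {"dp": [0.06,0,0],"angular": [0,0,0],"fingers": 1},
    {"dp": [0.065,0,0],"angular": [0,0,0],"fingers": 1},
    {"dp": [0.065,0,0],"angular": [0,0,0],"fingers": 1},
    {"dp": [0.065,0,0],"angular": [0,0,0],"fingers": 1},
  ],
)

```text
time: 24.1
tool_pos: [629.2, 19.4, 147.5]
tcp_rot: [-180.0, -0.0, 170.4]
ft_force: [0.9, 0.2, 1.3]
finger_gap: -0.1
grip_force: 0.9
```

Emit:
step_arm(
  targets=[
    {"dp": [0.01,0,0],"angular": [0,0,0],"fingers": 1},
    {"dp": [0.02,0,0],"angular": [0,0,0],"fingers": 1},
    {"dp": [0.025,0,0],"angular": [0,0,0],"fingers": 1},
    {"dp": [0.03,0,0],"angular": [0,0,0],"fingers": 1},
    {"dp": [0.03,0,0],"angular": [0,0,0],"fingers": 1},
    {"dp": [0.03,0,0],"angular": [0,0,0],"fingers": 1},
    {"dp": [0.03,0,0],"angular": [0,0,0],"fingers": 1},
    {"dp": [0.03,0,0],"angular": [0,0,0],"fingers": 1},
  ],
)

```text
time: 25.1
tool_pos: [626.3, 20.0, 149.6]
tcp_rot: [180.0, 0.4, 170.4]
ft_force: [11.5, -1.0, 3.0]
finger_gap: -0.6
grip_force: 4.6
```

The catch is against its end stop. Rising, then moving over the ball.

Emit:
step_arm(
  targets=[
    {"dp": [-0.03,0,0],"angular": [0,0,0],"fingers": 1},
    {"dp": [-0.03,0,-0.2],"angular": [0,0,0],"fingers": 1},
    {"dp": [-0.03,0,-0.4],"angular": [0,0,0],"fingers": 1},
    {"dp": [-0.03,0,-0.6],"angular": [0,0,0],"fingers": 1},
    {"dp": [-0.03,0,-0.8],"angular": [0,0,0],"fingers": 1},
    {"dp": [-0.03,0,-1],"angular": [0,0,0],"fingers": 0},
    {"dp": [-0.03,0,-1],"angular": [0,0,0],"fingers": 0},
    {"dp": [-0.03,0,-1],"angular": [0,0,0],"fingers": 0},
  ],
)

```text
time: 26.1
tool_pos: [628.9, 19.4, 346.3]
tcp_rot: [-180.0, -0.1, 170.4]
ft_force: [0.3, 0.4, -0.5]
finger_gap: 54.4
grip_force: 0.0
```

Emit:
step_arm(
  targets=[
    {"dp": [0.03,0,-0.05],"angular": [0,0,0],"fingers": 0},
    {"dp": [0.03,0,-0.1],"angular": [0,0,0],"fingers": 0},
    {"dp": [0,-0.1,-0.1],"angular": [0,0,0],"fingers": 0},
    {"dp": [-0.05,-0.2,-0.1],"angular": [0,0,0],"fingers": 0},
    {"dp": [-0.05,-0.3,-0.1],"angular": [0,0,0],"fingers": 0},
    {"dp": [-0.05,-0.36,-0.1],"angular": [0,0,0],"fingers": 0},
    {"dp": [-0.05,-0.36,-0.1],"angular": [0,0,0],"fingers": 0},
    {"dp": [-0.05,-0.36,-0.1],"angular": [0,0,0],"fingers": 0},
  ],
)

```text
time: 27.1
tool_pos: [627.2, -53.0, 367.6]
tcp_rot: [180.0, 0.0, 170.4]
ft_force: [0.2, -0.1, 0.5]
finger_gap: 85.5
grip_force: 0.0
```

```bash
python3 w.py w7.png ball:300 catch_tab:150 lever_pivot:85; python3 - <<'E'
from h import *
c=KRt("wrist"); print(sense()["tool_pos"],proj(c,(672,-60,300)))
E
```

```text
ball [258. 266.] 0.88 [674.7 -59.3 300. ]
catch_tab [316. 138.] 0.94 [606.7  22.1 150. ]
catch_tab [254. 266.] 0.27 [761.1 -77.4 150. ]
lever_pivot [257. 186.] 0.73 [670.7 -57.8  85. ]
[627.30911105 -52.57683911 367.59478436] [255.63497924 263.45119381]
```

View pics/w7.png

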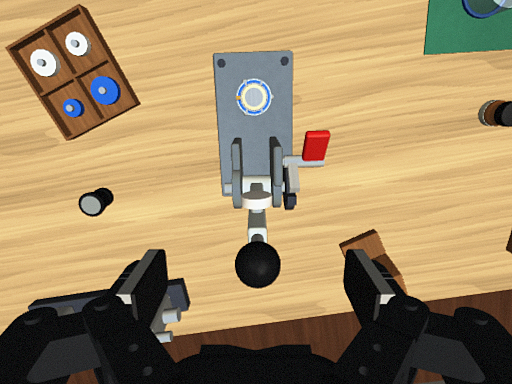

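The ball is at (258,266), between the fingers in y, and the catch is fully forward. Move over the ball, descend and grip.

Emit:
step_arm(
  targets=[
    {"dp": [-0.1,0.004,0],"angular": [0,0,0],"fingers": 0},
    {"dp": [-0.2,0.004,0],"angular": [0,0,0],"fingers": 0},
    {"dp": [-0.234,0.004,0],"angular": [0,0,0],"fingers": 0},
    {"dp": [-0.234,0.004,0.1],"angular": [0,0,0],"fingers": 0},
    {"dp": [-0.234,0.004,0.22],"angular": [0,0,0],"fingers": 0},
    {"dp": [-0.234,0.004,0.34],"angular": [0,0,0],"fingers": 0},
    {"dp": [-0.234,0.004,0.433],"angular": [0,0,0],"fingers": 0},
    {"dp": [-0.234,0.004,0.433],"angular": [0,0,0],"fingers": 0},
  ],
)

```text
time: 28.3
tool_pos: [672.5, -59.9, 278.8]
tcp_rot: [-180.0, -0.2, 170.5]
ft_force: [0.4, 0.4, -0.6]
finger_gap: 85.4
grip_force: 0.0
```

Emit:
step_arm(
  targets=[
    {"dp": [0,0,0],"angular": [0,0,0],"fingers": 1},
    {"dp": [0,0,0],"angular": [0,0,0],"fingers": 1},
    {"dp": [0,0,0],"angular": [0,0,0],"fingers": 1},
    {"dp": [0,0,0],"angular": [0,0,0],"fingers": 1},
    {"dp": [0,0,0],"angular": [0,0,0],"fingers": 1},
    {"dp": [0,0,0],"angular": [0,0,0],"fingers": 1},
    {"dp": [0,0,0],"angular": [0,0,0],"fingers": 1},
    {"dp": [0,0,0],"angular": [0,0,0],"fingers": 1},
  ],
  newtons=80,
)

```text
time: 29.3
tool_pos: [674.3, -59.3, 282.8]
tcp_rot: [179.9, 0.2, 170.5]
ft_force: [-0.4, 4.9, 6.6]
finger_gap: 33.2
grip_force: 78.8
```

Emit:
step_arm(
  targets=[
    {"dp": [0.064,-0.001,0.002],"angular": [0,0,0],"fingers": 1},
    {"dp": [0.129,-0.001,0.008],"angular": [0,0,0],"fingers": 1},
    {"dp": [0.203,-0.002,0.019],"angular": [0,0,0],"fingers": 1},
    {"dp": [0.276,-0.003,0.036],"angular": [0,0,0],"fingers": 1},
    {"dp": [0.338,-0.003,0.054],"angular": [0,0,0],"fingers": 1},
    {"dp": [0.399,-0.004,0.076],"angular": [0,0,0],"fingers": 1},
    {"dp": [0.458,-0.005,0.102],"angular": [0,0,0],"fingers": 1},
    {"dp": [0.515,-0.005,0.132],"angular": [0,0,0],"fingers": 1},
  ],
)

```text
time: 30.3
tool_pos: [571.5, -44.3, 254.7]
tcp_rot: [-180.0, 0.0, 170.4]
ft_force: [0.1, -0.1, 0.1]
finger_gap: 0.1
grip_force: 0.0
```

```bash
python3 - <<'E'
from h import *
print(sense()["tool_pos"],sense()["ft_force"]); S=KRt("scene"); snapshot("scene")
for d in pinpoint("scene","ball")[:2]: print(d)
print(proj(S,(673.5-103*.988,-59.5+103*.151,300-26)))
import math
for n,a0,a1 in(("B",.5,1.0),("C",1.0,1.42),("D",1.42,1.57)):
  print(n,[[round(215*(math.sin(a)-math.sin(a0))/200,3),round(215*(math.cos(a0)-math.cos(a))/200,3)] for a in np.linspace(a0,a1,9)[1:]])
E
```

```text
[571.53093036 -44.31889759 254.73165462] [ 0.10176976 -0.14794611  0.05065316]
{'at': [162.3, 189.5], 'conf': 0.67}
[188.80742086 171.68427864]
B [[0.058, 0.034], [0.114, 0.072], [0.167, 0.113], [0.217, 0.157], [0.265, 0.204], [0.31, 0.254], [0.351, 0.307], [0.389, 0.363]]
C [[0.029, 0.048], [0.056, 0.098], [0.08, 0.149], [0.101, 0.201], [0.12, 0.255], [0.135, 0.309], [0.148, 0.364], [0.158, 0.419]]
D [[0.003, 0.02], [0.005, 0.04], [0.007, 0.06], [0.009, 0.08], [0.01, 0.1], [0.011, 0.12], [0.012, 0.14], [0.012, 0.161]]
```

The ball slipped out, and the fingers are now empty. Before retrying, check whether the catch is really off and where the lever is.

```bash
python3 - <<'E'
from h import *
s=sense(); p=camera_params("wrist"); R=np.array(p["R"]); t=np.array(p["t"])
d=np.array([627.31,-52.58,367.59])-s["tool_pos"]
c7=(lambda q:(q[0],q[1],q[2],R,t-R@d))(KRt("wrist"))
def red(im):
    h=cv2.cvtColor(im,cv2.COLOR_BGR2HSV); return cv2.inRange(h,(0,150,60),(8,255,255))|cv2.inRange(h,(172,150,60),(180,255,255))
yaw=np.radians(-8.7); ex=np.array([np.cos(yaw),np.sin(yaw),0]); ey=np.array([-ex[1],ex[0],0]); ez=np.array([0,0,1.])
def iou(C,im,a,o,lo):
    u=-np.sin(a)*ex+np.cos(a)*ez; v=np.cos(a)*ex+np.sin(a)*ez
    P=[o+i*5*v+j*14*ey+k*u for i in(-1,1) for j in(-1,1) for k in(lo,52)]
    m=np.zeros((384,512),np.uint8); cv2.fillConvexPoly(m,cv2.convexHull((np.array([proj(C,X) for X in P])*16).astype(np.int32).reshape(-1,1,2)),255,shift=4)
    r=red(im); yy,xx=np.nonzero(m); w=np.zeros_like(r); w[max(0,yy.min()-15):yy.max()+15,xx.min()-15:xx.max()+15]=1; r=r*w
    return (m&r>0).sum()/((m|r)>0).sum()
o0=np.array([634.8,18.5,126])
snapshot("top"); 
T,S=KRt("top"),KRt("scene")
print("top ball",[(d["at"].__repr__(),d["conf"]) for d in pinpoint("top","ball")[:2]])
sc=snapshot("scene"); cv2.imwrite("pics/scene8.png",sc)
print("scene ball",[(d["at"],d["conf"]) for d in pinpoint("scene","ball")[:2]], proj(S,(673.5,-59.5,300)),proj(T,(673.5,-59.5,300)))
w=snapshot("wrist"); cv2.imwrite("pics/w8.png",w)
for k,C,im in(("w7",c7,cv2.imread("pics/w7.png")),("w8",KRt("wrist"),w),("s8",S,sc)):
    print(k,(red(im)>0).sum(),[round(float(max(iou(C,im,a,o0+dx*ex+dy*ey+dz*ez,lo) for dx in(-4,0,4) for dy in (-4,0,4) for dz in (-3,0,3) for lo in(15,22))),2) for a in np.arange(.2,1.1,.1)])
E
```

```text
top ball []
scene ball [([167.8, 188.8], 0.76)] [165.05475189 187.38818671] [313.39130058 125.95804589]
w7 909 [0.36, 0.41, 0.53, 0.63, 0.71, 0.78, 0.83, 0.79, 0.7]
w8 987 [0.24, 0.31, 0.39, 0.49, 0.63, 0.74, 0.83, 0.8, 0.68]
s8 219 [0.62, 0.67, 0.68, 0.71, 0.72, 0.72, 0.72, 0.72, 0.71]
```

The catch is off (about 0.82) and the lever is upright again. The pads held the ball too near the tips, so I'll regrip deeper and harder.

Emit:
step_arm(
  targets=[
    {"dp": [0,0,-0.2],"angular": [0,0,0],"fingers": 0},
    {"dp": [0,0,-0.35],"angular": [0,0,0],"fingers": 0},
    {"dp": [0,0,-0.5],"angular": [0,0,0],"fingers": 0},
    {"dp": [-0.15,0.003,-0.5],"angular": [0,0,0],"fingers": 0},
    {"dp": [-0.3,0.006,-0.5],"angular": [0,0,0],"fingers": 0},
    {"dp": [-0.45,0.01,-0.5],"angular": [0,0,0],"fingers": 0},
    {"dp": [-0.516,0.01,-0.5],"angular": [0,0,0],"fingers": 0},
    {"dp": [-0.516,0.01,-0.5],"angular": [0,0,0],"fingers": 0},
  ],
)

```text
time: 31.65
tool_pos: [674.6, -59.5, 353.6]
tcp_rot: [-180.0, -0.1, 170.4]
ft_force: [-0.6, -0.1, 0.6]
finger_gap: 85.4
grip_force: 0.0
```

Emit:
step_arm(
  targets=[
    {"dp": [0,0,0],"angular": [0,0,0],"fingers": 0},
    {"dp": [0,0,0.1],"angular": [0,0,0],"fingers": 0},
    {"dp": [0,0,0.2],"angular": [0,0,0],"fingers": 0},
    {"dp": [0,0,0.3],"angular": [0,0,0],"fingers": 0},
    {"dp": [0,0,0.37],"angular": [0,0,0],"fingers": 0},
    {"dp": [0,0,0.403],"angular": [0,0,0],"fingers": 0},
    {"dp": [0,0,0.403],"angular": [0,0,0],"fingers": 0},
    {"dp": [0,0,0.403],"angular": [0,0,0],"fingers": 0},
  ],
)

```text
time: 32.65
tool_pos: [674.3, -59.3, 274.9]
tcp_rot: [180.0, 0.1, 170.4]
ft_force: [-0.5, -0.6, 1.1]
finger_gap: 85.7
grip_force: 0.0
```

Emit:
step_arm(
  targets=[
    {"dp": [0,0,0],"angular": [0,0,0],"fingers": 1},
    {"dp": [0,0,0],"angular": [0,0,0],"fingers": 1},
    {"dp": [0,0,0],"angular": [0,0,0],"fingers": 1},
    {"dp": [0,0,0],"angular": [0,0,0],"fingers": 1},
    {"dp": [0,0,0],"angular": [0,0,0],"fingers": 1},
    {"dp": [0,0,0],"angular": [0,0,0],"fingers": 1},
    {"dp": [0,0,0],"angular": [0,0,0],"fingers": 1},
    {"dp": [0,0,0],"angular": [0,0,0],"fingers": 1},
  ],
  newtons=80,
)

```text
time: 33.65
tool_pos: [674.1, -59.2, 274.5]
tcp_rot: [180.0, 0.1, 170.5]
ft_force: [-0.3, 1.7, 5.3]
finger_gap: 33.9
grip_force: 79.1
```

Emit:
step_arm(
  targets=[
    {"dp": [0.032,0,0],"angular": [0,0,0],"fingers": 1},
    {"dp": [0.064,0,0.002],"angular": [0,0,0],"fingers": 1},
    {"dp": [0.107,0,0.005],"angular": [0,0,0],"fingers": 1},
    {"dp": [0.15,-0.001,0.01],"angular": [0,0,0],"fingers": 1},
    {"dp": [0.192,-0.001,0.017],"angular": [0,0,0],"fingers": 1},
    {"dp": [0.235,-0.002,0.026],"angular": [0,0,0],"fingers": 1},
    {"dp": [0.266,-0.002,0.033],"angular": [0,0,0],"fingers": 1},
    {"dp": [0.266,-0.002,0.033],"angular": [0,0,0],"fingers": 1},
  ],
)

```text
time: 34.65
tool_pos: [620.9, -51.6, 268.7]
tcp_rot: [-179.9, 0.1, 170.5]
ft_force: [0.5, -8.5, 10.0]
finger_gap: 32.8
grip_force: 82.6
```

```bash
python3 - <<'E'
from h import *
S,T=KRt("scene"),KRt("top")
im=snapshot("scene"); s=pinpoint("scene","ball"); t0=snapshot("top"); t=pinpoint("top","ball")
g=sense(); print(g["tool_pos"],g["ft_force"],g["wrist_torque"],g["finger_gap"]); print(s[:2],t[:2])
for a in(.15,.2,.25,.3): X=(673.5-215*np.sin(a)*.988,-59.5+215*np.sin(a)*.145,85+215*np.cos(a)); print(a,np.round(X),proj(S,X).round(1),proj(T,X).round(1))
w=snapshot("wrist"); cv2.imwrite("pics/v.png",np.hstack([cv2.resize(im[150:270,120:240],(384,384)),w[:,64:448]]))
E
```

```text
[621.24798381 -51.6565159  268.78771977] [-0.88072069 -8.11924384 10.50258062] [-0.24689699 -0.22944572  1.92868023] 33.416653204801825
[{'at': [174.4, 179.3], 'conf': 0.67}, {'at': [316.6, 285.5], 'conf': 0.28}] [{'at': [277.1, 158.2], 'conf': 0.43}]
0.15 [642. -55. 298.] [172.6 180.4] [311.8 135.9]
0.2 [631. -53. 296.] [175.  178.5] [311.3 139.2]
0.25 [621. -52. 293.] [177.4 176.8] [310.7 142.6]
0.3 [611. -50. 290.] [179.8 175.4] [310. 146.]
```

View pics/v.png

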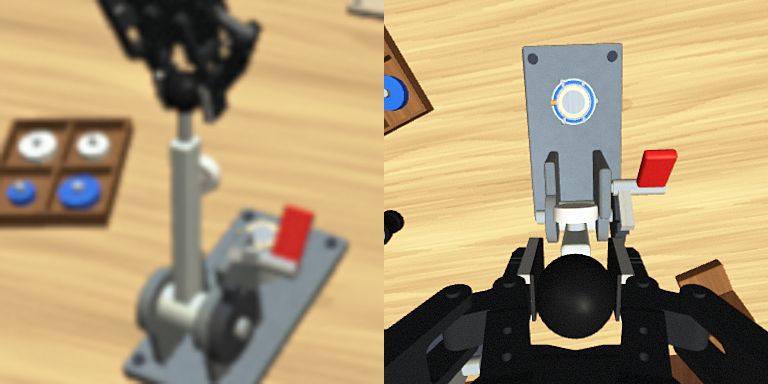

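The picture shows the ball held by the rear edge of the pads: it lags about 10 mm behind the tool, so this grip will slip. The lever has a single degree of freedom, so a cage is more robust. I'll put shut fingers behind the ball, push it forward, and ride down on the rod just behind it.

Emit:
step_arm(
  targets=[
    {"dp": [0,0,0],"angular": [0,0,0],"fingers": 0},
    {"dp": [0,0,0],"angular": [0,0,0],"fingers": 0},
    {"dp": [0,0,0],"angular": [0,0,0],"fingers": 0},
    {"dp": [0,0,-0.1],"angular": [0,0,0],"fingers": 0},
    {"dp": [0,0,-0.2],"angular": [0,0,0],"fingers": 0},
    {"dp": [0,0,-0.3],"angular": [0,0,0],"fingers": 0},
    {"dp": [0,0,-0.4],"angular": [0,0,0],"fingers": 0.5},
    {"dp": [0,0,-0.45],"angular": [0,0,0],"fingers": 1},
  ],
)

```text
time: 35.9
tool_pos: [622.0, -51.0, 360.3]
tcp_rot: [180.0, 0.2, 170.4]
ft_force: [-0.3, -0.3, 0.2]
finger_gap: 51.8
grip_force: 0.0
```

Emit:
step_arm(
  targets=[
    {"dp": [-0.12,0.002,0],"angular": [0,0,0],"fingers": 1},
    {"dp": [-0.24,0.004,0],"angular": [0,0,0],"fingers": 1},
    {"dp": [-0.36,0.006,0],"angular": [0,0,0],"fingers": 1},
    {"dp": [-0.465,0.008,0],"angular": [0,0,0],"fingers": 1},
    {"dp": [-0.465,0.008,0],"angular": [0,0,0],"fingers": 1},
    {"dp": [-0.465,0.008,0.15],"angular": [0,0,0],"fingers": 1},
    {"dp": [-0.465,0.008,0.3],"angular": [0,0,0],"fingers": 1},
    {"dp": [-0.465,0.008,0.37],"angular": [0,0,0],"fingers": 1},
  ],
)

```text
time: 36.9
tool_pos: [712.0, -64.5, 281.3]
tcp_rot: [-180.0, -0.2, 170.4]
ft_force: [-0.7, -0.8, 0.4]
finger_gap: -0.3
grip_force: 0.0
```

```bash
python3 - <<'E'
from h import *
g=sense(); p=g["tool_pos"]; print(p,g["tcp_rot"],g["ft_force"],g["finger_gap"])
S,T=KRt("scene"),KRt("top"); snapshot("scene"); print([ (d["at"],d["conf"],atz(S,d["at"],300)) for d in pinpoint("scene","ball")[:2]])
y=np.radians(-8.5); ex=np.array([np.cos(y),np.sin(y)]); piv=np.array([673.5,-59.5])
k=np.radians(g["tcp_rot"][2]); tx=np.array([np.cos(k),np.sin(k)]); ty=np.array([np.sin(k),-np.cos(k)])
def tgt(a):
    xb,zb=-215*np.sin(a),85+215*np.cos(a)
    dep=min(15,18/np.tan(a)-6/np.sin(a)) if a>0 else 15
    P=piv+ex*(xb+29); return np.array([*P,zb-dep])
prev=p
for a0,a1 in((0,.4),(.4,.8),(.8,1.15),(1.15,1.4),(1.4,1.5)):
    for a in np.linspace(a0,a1,9)[1::1]:
        d=tgt(a)-prev; print(round(a,2),np.round([tx@d[:2]/200,ty@d[:2]/200,-d[2]/200],3).tolist())
    prev=tgt(a1); print(prev.round(1))
E
```

```text
[712.03059064 -64.48569149 281.29079132] [-1.79997051e+02 -1.75972384e-01  1.70449027e+02] [-0.69562494 -0.76102703  0.42151925] -0.3225752644124407
[([166.1, 188.9], 0.55, array([677.93749979, -54.66571016, 300.        ]))]
0.05 [0.103, -0.006, -0.017]
0.1 [0.156, -0.007, -0.013]
0.15 [0.21, -0.008, -0.006]
0.2 [0.263, -0.009, 0.003]
0.25 [0.315, -0.01, 0.015]
0.3 [0.367, -0.011, 0.029]
0.35 [0.418, -0.011, 0.047]
0.4 [0.468, -0.012, 0.066]
[619.4 -51.4 268. ]
0.45 [0.049, -0.001, 0.022]
0.5 [0.097, -0.002, 0.047]
0.55 [0.143, -0.003, 0.074]
0.6 [0.188, -0.003, 0.103]
0.65 [0.232, -0.004, 0.128]
0.7 [0.274, -0.005, 0.153]
0.75 [0.314, -0.006, 0.181]
0.8 [0.352, -0.006, 0.212]
[549.6 -41.  225.7]
0.84 [0.032, -0.001, 0.029]
0.89 [0.062, -0.001, 0.059]
0.93 [0.091, -0.002, 0.091]
0.98 [0.119, -0.002, 0.125]
1.02 [0.144, -0.003, 0.16]
1.06 [0.168, -0.003, 0.196]
1.11 [0.19, -0.003, 0.233]
1.15 [0.21, -0.004, 0.272]
[508.1 -34.8 171.3]
1.18 [0.013, -0.0, 0.028]
1.21 [0.026, -0.0, 0.056]
1.24 [0.037, -0.001, 0.085]
1.27 [0.047, -0.001, 0.114]
1.31 [0.056, -0.001, 0.144]
1.34 [0.065, -0.001, 0.174]
1.37 [0.072, -0.001, 0.204]
1.4 [0.078, -0.001, 0.234]
[492.6 -32.5 124.5]
1.41 [0.002, -0.0, 0.012]
1.42 [0.004, -0.0, 0.024]
1.44 [0.006, -0.0, 0.037]
1.45 [0.008, -0.0, 0.049]
1.46 [0.009, -0.0, 0.061]
1.48 [0.011, -0.0, 0.073]
1.49 [0.012, -0.0, 0.086]
1.5 [0.013, -0.0, 0.098]
[490.1 -32.1 104.9]
```

Emit:
step_arm(
  targets=[
    {"dp": [0.06,-0.003,-0.01],"angular": [0,0,0],"fingers": 1},
    {"dp": [0.12,-0.006,-0.012],"angular": [0,0,0],"fingers": 1},
    {"dp": [0.18,-0.008,-0.01],"angular": [0,0,0],"fingers": 1},
    {"dp": [0.24,-0.009,0],"angular": [0,0,0],"fingers": 1},
    {"dp": [0.3,-0.01,0.011],"angular": [0,0,0],"fingers": 1},
    {"dp": [0.36,-0.011,0.027],"angular": [0,0,0],"fingers": 1},
    {"dp": [0.418,-0.011,0.047],"angular": [0,0,0],"fingers": 1},
    {"dp": [0.468,-0.012,0.066],"angular": [0,0,0],"fingers": 1},
  ],
)

```text
time: 38.0
tool_pos: [621.5, -51.8, 272.9]
tcp_rot: [-180.0, 0.3, 170.4]
ft_force: [2.5, -0.2, 1.8]
finger_gap: -0.4
grip_force: 1.5
```

Emit:
step_arm(
  targets=[
    {"dp": [0.049,-0.001,0.022],"angular": [0,0,0],"fingers": 1},
    {"dp": [0.097,-0.002,0.047],"angular": [0,0,0],"fingers": 1},
    {"dp": [0.143,-0.003,0.074],"angular": [0,0,0],"fingers": 1},
    {"dp": [0.188,-0.003,0.103],"angular": [0,0,0],"fingers": 1},
    {"dp": [0.232,-0.004,0.128],"angular": [0,0,0],"fingers": 1},
    {"dp": [0.274,-0.005,0.153],"angular": [0,0,0],"fingers": 1},
    {"dp": [0.314,-0.006,0.181],"angular": [0,0,0],"fingers": 1},
    {"dp": [0.352,-0.006,0.212],"angular": [0,0,0],"fingers": 1},
  ],
)

```text
time: 39.0
tool_pos: [551.2, -41.4, 226.6]
tcp_rot: [-180.0, 0.1, 170.4]
ft_force: [11.5, -4.7, -5.0]
finger_gap: 0.1
grip_force: 5.9
```

```bash
python3 - <<'E'
from h import *
g=sense(); print(g["tool_pos"],g["ft_force"]); S=KRt("scene"); im=snapshot("scene"); print([(d["at"],d["conf"]) for d in pinpoint("scene","ball")[:2]])
for a in(0,.4,.6,.8,1.0): print(a,proj(S,(673.5-215*np.sin(a)*.989,-59.5+215*np.sin(a)*.148,85+215*np.cos(a))).round(1))
E
```

```text
[551.18435718 -41.44560574 226.60899845] [11.54201484 -4.70333854 -4.9666649 ]
[([197.7, 170.9], 0.71), ([204.4, 220.5], 0.31)]
0 [165.1 187.4]
0.4 [184.4 173.1]
0.6 [192.8 171.1]
0.8 [199.9 172.3]
1.0 [205.6 176.1]
```

The lever follows, at about 0.8. Continue.

Emit:
step_arm(
  targets=[
    {"dp": [0.032,-0.002,0.029],"angular": [0,0,0],"fingers": 1},
    {"dp": [0.062,-0.003,0.059],"angular": [0,0,0],"fingers": 1},
    {"dp": [0.091,-0.004,0.091],"angular": [0,0,0],"fingers": 1},
    {"dp": [0.119,-0.005,0.125],"angular": [0,0,0],"fingers": 1},
    {"dp": [0.144,-0.006,0.16],"angular": [0,0,0],"fingers": 1},
    {"dp": [0.168,-0.006,0.196],"angular": [0,0,0],"fingers": 1},
    {"dp": [0.19,-0.006,0.233],"angular": [0,0,0],"fingers": 1},
    {"dp": [0.21,-0.006,0.272],"angular": [0,0,0],"fingers": 1},
  ],
)

```text
time: 40.1
tool_pos: [510.1, -35.7, 173.9]
tcp_rot: [-180.0, 0.2, 170.4]
ft_force: [5.9, -3.3, 6.2]
finger_gap: 0.1
grip_force: 3.7
```

Emit:
step_arm(
  targets=[
    {"dp": [0.01,0,0.028],"angular": [0,0,0],"fingers": 1},
    {"dp": [0.02,0,0.056],"angular": [0,0,0],"fingers": 1},
    {"dp": [0.03,-0.001,0.085],"angular": [0,0,0],"fingers": 1},
    {"dp": [0.04,-0.001,0.114],"angular": [0,0,0],"fingers": 1},
    {"dp": [0.05,-0.001,0.144],"angular": [0,0,0],"fingers": 1},
    {"dp": [0.058,-0.001,0.174],"angular": [0,0,0],"fingers": 1},
    {"dp": [0.065,-0.001,0.204],"angular": [0,0,0],"fingers": 1},
    {"dp": [0.07,-0.001,0.234],"angular": [0,0,0],"fingers": 1},
  ],
)

```text
time: 41.1
tool_pos: [494.2, -33.3, 126.6]
tcp_rot: [-180.0, -0.1, 170.4]
ft_force: [-4.5, -1.1, 11.2]
finger_gap: 0.1
grip_force: 4.6
```

```bash
python3 - <<'E'
from h import *
g=sense(); print(g["tool_pos"],g["ft_force"],g["wrist_torque"]); S=KRt("scene"); im=snapshot("scene"); cv2.imwrite("pics/s9.png",im); print([(d["at"],d["conf"]) for d in pinpoint("scene","ball")[:2]])
for a in(1.0,1.2,1.4,1.57): print(a,proj(S,(673.5-215*np.sin(a)*.989,-59.5+215*np.sin(a)*.148,85+215*np.cos(a))).round(1))
E
```

```text
[494.24090394 -33.26709782 126.55321482] [-4.5088118  -1.1445699  11.21449187] [-0.38330319  0.99433698 -0.05200756]
[([210.9, 189.7], 0.81), ([99.7, 244.4], 0.55)]
1.0 [205.6 176.1]
1.2 [209.8 182.3]
1.4 [212.6 190.4]
1.57 [213.9 198.5]
```

Emit:
step_arm(
  targets=[
    {"dp": [0.002,0,0.02],"angular": [0,0,0],"fingers": 1},
    {"dp": [0.004,0,0.04],"angular": [0,0,0],"fingers": 1},
    {"dp": [0.006,0,0.06],"angular": [0,0,0],"fingers": 1},
    {"dp": [0.008,0,0.08],"angular": [0,0,0],"fingers": 1},
    {"dp": [0.009,0,0.1],"angular": [0,0,0],"fingers": 1},
    {"dp": [0.01,0,0.12],"angular": [0,0,0],"fingers": 1},
    {"dp": [0.01,0,0.13],"angular": [0,0,0],"fingers": 1},
    {"dp": [0.01,0,0.13],"angular": [0,0,0],"fingers": 1},
  ],
)

```text
time: 42.2
tool_pos: [491.4, -32.7, 100.0]
tcp_rot: [-180.0, -0.2, 170.5]
ft_force: [-7.2, -1.0, 11.1]
finger_gap: 0.0
grip_force: 5.0
```

Emit:
step_arm(
  targets=[
    {"dp": [0.001,0,0.005],"angular": [0,0,0],"fingers": 1},
    {"dp": [0.001,0,0.01],"angular": [0,0,0],"fingers": 1},
    {"dp": [0.001,0,0.015],"angular": [0,0,0],"fingers": 1},
    {"dp": [0.001,0,0.02],"angular": [0,0,0],"fingers": 1},
    {"dp": [0.001,0,0.025],"angular": [0,0,0],"fingers": 1},
    {"dp": [0.001,0,0.03],"angular": [0,0,0],"fingers": 1},
    {"dp": [0.001,0,0.03],"angular": [0,0,0],"fingers": 1},
    {"dp": [0.001,0,0.03],"angular": [0,0,0],"fingers": 1},
  ],
)

```text
time: 43.2
tool_pos: [491.1, -32.7, 95.2]
tcp_rot: [-180.0, -0.3, 170.5]
ft_force: [-12.8, -1.0, 21.2]
finger_gap: -0.0
grip_force: 10.1
```

Emit:
step_arm(
  targets=[
    {"dp": [0.005,0,0.003],"angular": [0,0,0],"fingers": 1},
    {"dp": [0.005,0,0.006],"angular": [0,0,0],"fingers": 1},
    {"dp": [0.005,0,0.009],"angular": [0,0,0],"fingers": 1},
    {"dp": [0.005,0,0.012],"angular": [0,0,0],"fingers": 1},
    {"dp": [0.005,0,0.014],"angular": [0,0,0],"fingers": 1},
    {"dp": [0.005,0,0.016],"angular": [0,0,0],"fingers": 1},
    {"dp": [0.005,0,0.016],"angular": [0,0,0],"fingers": 1},
    {"dp": [0.005,0,0.016],"angular": [0,0,0],"fingers": 1},
  ],
)

```text
time: 44.2
tool_pos: [491.0, -32.7, 92.6]
tcp_rot: [-180.0, -0.1, 170.5]
ft_force: [-11.1, -0.9, 23.0]
finger_gap: 0.1
grip_force: 11.2
```

```bash
python3 - <<'E'
from h import *
g=sense(); print(g["tool_pos"],g["ft_force"]); S=KRt("scene"); im=snapshot("scene"); print([(d["at"],d["conf"]) for d in pinpoint("scene","ball")[:2]])
for l in("case_back","cap"): print(l,[(d["at"],d["conf"],atz(S,d["at"],3).round()) for d in pinpoint("scene",l)[:2]])
for a in(1.45,1.5,1.57,1.62): print(a,proj(S,(673.5-215*np.sin(a)*.989,-59.5+215*np.sin(a)*.148,85+215*np.cos(a))).round(1))
E
```

```text
[490.98529551 -32.69235758  92.6422649 ] [-11.08591775  -0.86962443  22.9975682 ]
[([212.8, 196.5], 0.62), ([140.2, 202.2], 0.57)]
case_back []
cap [([316.0, 237.0], 0.8, array([462., 306.,   3.]))]
1.45 [213.1 192.7]
1.5 [213.5 195. ]
1.57 [213.9 198.5]
1.62 [214.1 201. ]
```

Force holds at about 23 N while it moves, so the back is going in. Continue until it stops.

Emit:
step_arm(
  targets=[
    {"dp": [0.003,0,0.003],"angular": [0,0,0],"fingers": 1},
    {"dp": [0.003,0,0.006],"angular": [0,0,0],"fingers": 1},
    {"dp": [0.003,0,0.008],"angular": [0,0,0],"fingers": 1},
    {"dp": [0.003,0,0.01],"angular": [0,0,0],"fingers": 1},
    {"dp": [0.003,0,0.011],"angular": [0,0,0],"fingers": 1},
    {"dp": [0.003,0,0.012],"angular": [0,0,0],"fingers": 1},
    {"dp": [0.003,0,0.012],"angular": [0,0,0],"fingers": 1},
    {"dp": [0.003,0,0.012],"angular": [0,0,0],"fingers": 1},
  ],
)

```text
time: 45.4
tool_pos: [490.9, -32.7, 90.9]
tcp_rot: [-180.0, -0.1, 170.5]
ft_force: [-13.3, -1.6, 26.2]
finger_gap: 0.2
grip_force: 13.2
```

Emit:
step_arm(
  targets=[
    {"dp": [0.002,0,0.002],"angular": [0,0,0],"fingers": 1},
    {"dp": [0.002,0,0.004],"angular": [0,0,0],"fingers": 1},
    {"dp": [0.002,0,0.006],"angular": [0,0,0],"fingers": 1},
    {"dp": [0.002,0,0.008],"angular": [0,0,0],"fingers": 1},
    {"dp": [0.002,0,0.009],"angular": [0,0,0],"fingers": 1},
    {"dp": [0.002,0,0.01],"angular": [0,0,0],"fingers": 1},
    {"dp": [0.002,0,0.01],"angular": [0,0,0],"fingers": 1},
    {"dp": [0.002,0,0.01],"angular": [0,0,0],"fingers": 1},
  ],
)

```text
time: 46.4
tool_pos: [491.0, -32.7, 90.5]
tcp_rot: [-179.9, -0.0, 170.5]
ft_force: [-18.0, -0.7, 38.3]
finger_gap: 0.2
grip_force: 19.5
```

Force rose sharply with no travel, so the case back is home. Ease off slightly, still under pressure.

Emit:
step_arm(
  targets=[
    {"dp": [0,0,-0.003],"angular": [0,0,0],"fingers": 1},
    {"dp": [0,0,-0.003],"angular": [0,0,0],"fingers": 1},
    {"dp": [0,0,-0.003],"angular": [0,0,0],"fingers": 1},
    {"dp": [0,0,-0.003],"angular": [0,0,0],"fingers": 1},
    {"dp": [0,0,-0.003],"angular": [0,0,0],"fingers": 1},
    {"dp": [0,0,-0.003],"angular": [0,0,0],"fingers": 1},
    {"dp": [0,0,-0.003],"angular": [0,0,0],"fingers": 1},
    {"dp": [0,0,-0.003],"angular": [0,0,0],"fingers": 1},
  ],
)

```text
time: 47.4
tool_pos: [490.9, -32.7, 90.5]
tcp_rot: [-179.9, -0.0, 170.5]
ft_force: [-15.5, 0.5, 34.0]
finger_gap: -0.2
grip_force: 17.2
```

```bash
python3 - <<'E'
from h import *
g=sense(); print(g["tool_pos"],g["ft_force"]); S=KRt("scene"); im=snapshot("scene"); print([(d["at"],d["conf"]) for d in pinpoint("scene","ball")[:2]])
print([(d["at"],d["conf"],atz(S,d["at"],3).round()) for d in pinpoint("scene","cap")[:2]])
print([(d["at"],d["conf"],atz(S,d["at"],150).round()) for d in pinpoint("scene","catch_tab")[:2]])
E
```

```text
[490.92517803 -32.70231035  90.54032531] [-15.48087075   0.48969937  34.04776634]
[([212.2, 195.2], 0.73)]
[([316.7, 237.8], 0.66, array([464., 309.,   3.]))]
[([213.0, 218.6], 0.53, array([605.,  27., 150.]))]
```

The tip height of 90.5 mm matches the top of a level rod (85 + 6 mm), with 34 N holding it, so I'm handing in.

```bash
python3 -c "
from bench import *
print(hand_in())"
```

```text
the job is handed in; nothing more can be done
None
```

I handed the job in with the cap standing on the small green mat, the catch flipped fully forward, and the lever held level at about 34 N with the case back, by the force and tip height, pressed home. I got no verdict back, and the lever is held by shut fingers pressing on its rod because my two attempts to grip the ball slipped.

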